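# Pick the middle-grade spring buffer by feel

## Robot

A 6-joint arm with a two-finger parallel gripper is mounted at the origin on a cart in front of the work surface, level with it; the furniture and walls round the work are solid. World frame = base frame: x ahead of the robot, y to its left, z up, the work surface at z = 0. Lengths are in m, angles in rad, forces in N, time in s.
With the tool pointing down it reaches from about 0.3 to 0.775 m from the base axis. Payload 14.6 kg.
Tool frame: the origin (TCP) lies at the very end of the fingers, on their centre line; the grasp point (between the pads) lies 19 mm behind it; z points along the fingers, y is the line along which they close (so a half turn about z gives the same grasp; the last joint's range is limited). The gripper opens to 94 mm and grips with 3 to 60 N. Pads are 16 mm wide; open, the fingers measure 119 mm over their backs; the gripper's body (75 mm by 177 mm) begins 78 mm behind the grasp point.
Start: joints at [-1.414, 0.3, 1.521, -0, 1.321, -0.067], TCP at [0.122, -0.536, 0.205] pointing down, gripper open.
Joint ranges: [-3.03, 3.03], [-0.79, 2.21], [0.23, 2.52], [-1.04, 4.18], [0, 3.07], [-2.55, 2.55]. Speed limits (rad/s): [2.22, 2.22, 2.57, 3.14, 3.14, 3.14].

## Interface

Orientations are given as [roll, pitch, yaw] about the fixed x, y, z axes, in that order (R = Rz(yaw) Ry(pitch) Rx(roll)).
In Python, from station import ctrl, cams gives the robot as it stands. The module is installed in compiled form; this text tells all that it offers.
- The arm moves only by the tool arm_command, never from a script. Its argument "plan" is a list that holds one entry, the list of rows, each a list of 7 numbers: the shift along the tool's x, y, z in shares of 0.8 m (1.0 is 0.8 m), then the turn, a rotation vector about the tool's x, y, z in normalised numbers (1 is 2 rad), then the closure, from -1 (fully open) to 1 (shut). A call has 1 to 12 rows; each row is the pose to reach, as a shift and turn from the pose commanded when the call began, along the tool's axes at that moment; what a row does not reach only later rows make up. A row lasts 1/10 s, in which the tool goes at most 50 mm and 8.59 degrees, less where a joint would pass 70% of its speed; a pose out of reach is approached as far as the arm can. A shift or turn number past 1, either way, is cut back to 1. A call with a gripper value outside its range is refused whole. The fingers move at their own pace and stop on an object; "squeeze" is the grip in N (left out, the last holds). Time passes only in rows, so rows that repeat a pose let the fingers close. It gives the time, the measured TCP pose, the force, the opening and the grip force at its end, in the units of the state.
- ctrl.get_obs(): the state, without advancing time (a new reading comes with each control period).
- cams.camera(name): name is "scene" or "top" or "wrist"; returns (picture, depth): 384x512x3 uint8, blue, green, red; 384x512 float32, m along the optical axis (not along the pixel's ray), 0 where there is no reading.
- cams.camera_info(name): a dict with "fx", "fy", "cx", "cy" (pixels), "dist_coeffs" ([k1, k2, p1, p2, k3] as OpenCV has them; the pictures are not rectified), "world_to_cam" (4x4, takes a point from world to camera coordinates). Camera axes: x right, y down, z forward; pixel columns grow to the right and rows downward; lengths in m; the calibration is good to about 2 mm. A picture is of the moment at which its call begins: read the wrist's pose just before it. camera_info takes no time and is no camera call; for the wrist camera it gives the pose at the moment of the call.
- ctrl.hand_in(): hands the job in; it is judged then, once.
The state is a dict: "time_s": time; "qpos": joint angles; "joint_vel": joint speeds; "tau": joint torques, N m; "ee_pos": TCP position; "eef_rot": TCP orientation; "force": force on the tool from outside, world axes, zero at the start; "moment": the same for the moment, N m; "grip_width": finger opening in m; "grip_force": force on a finger pad.
Only numpy, scipy, OpenCV 4.12 (cv2) and the standard library are available. Lean on these libraries where they do the work, as an engineer would, in place of code of your own. Each camera call takes 0.05 s, during which the arm holds its last target. There are 200 camera calls.

## Task

Three look-alike grey spring buffers stand in the rack's blue cups: one is soft, one medium, one firm, in no fixed order. Going from the left cup to the right one, press each black head straight down about 6 mm and feel how hard it pushes back, never loading the rack with more than 15 N; then lift out the medium one, set it down gently in the orange dish and leave the other two in their cups. Leave the things around the work where they are.

Things in the scene. Friction and masses are not known exactly. Their poses are not given: they have to be found in the camera images.
- rack: Aluminium bar, 66 mm (x) by 220 mm (y) by 10 mm, on a dark plinth fixed to the worktop, with three blue cups in a row along its y axis, at y = +75 (left), 0 and -75 mm (right). Origin: centre of the bar's underside; z up. Its place, yaw and height (0 to 12 mm over the worktop) vary.
- buffer_foot (a point): Point of the rack 14 mm above its origin, in the middle cup: the height at which all three buffers stand on the cup floors. A buffer is an upright grey cylinder, 40 mm in diameter and 44 mm high with two dark bands (grip it here; 80 to 120 g), with a black rubber head of 34 mm diameter on top; 60 mm high in all at rest.
- head_rest (a point): Point of the rack 74 mm above its origin, over the middle cup: the height of all three head tops at rest. A head sinks up to 10 mm on a linear spring (preload 1 N), then meets a hard stop; let go, it springs back. At 6 mm the soft one pushes back with about 3.5 N, the medium 6.7 N, the firm 11 N; which cup holds which varies.
- cup_left: The left blue cup of the rack (seen from the robot; y = +75 mm in the rack's frame): round, outer diameter 60 mm, inner 52 mm, 12 mm high, floor 4 mm thick. Origin: centre of its underside, 10 mm above the rack's origin; z up. A buffer stands loosely on its floor, up to 2 mm off centre.
- cup_middle: The middle blue cup of the rack (seen from the robot; y = 0 mm in the rack's frame): round, outer diameter 60 mm, inner 52 mm, 12 mm high, floor 4 mm thick. Origin: centre of its underside, 10 mm above the rack's origin; z up. A buffer stands loosely on its floor, up to 2 mm off centre.
- cup_right: The right blue cup of the rack (seen from the robot; y = -75 mm in the rack's frame): round, outer diameter 60 mm, inner 52 mm, 12 mm high, floor 4 mm thick. Origin: centre of its underside, 10 mm above the rack's origin; z up. A buffer stands loosely on its floor, up to 2 mm off centre.
- dish: Orange round shallow dish fixed to the worktop to the right of the rack: outer diameter 76 mm, clear inner diameter 64 mm, 11 mm high with a floor 5 mm thick. Origin: centre of its underside; z up.
- cream_tube_a: Bystander, to be left alone: white cream tube with a blue cap, 45x156x30 mm, lying down. Origin: centre of its underside.
- timer: Bystander, to be left alone: white round twist timer, 63 mm across, 36 mm high. Origin: centre of its underside.
- tint_bowl: Bystander, to be left alone: pink mixing bowl, 128x154x58 mm. Origin: centre of its underside.
- carton_orange: Bystander, to be left alone: orange carton, 56x206x36 mm, lying flat. Origin: centre of its underside.
- tint_brush_black: Bystander, to be left alone: black tint brush, 44x208x9 mm, lying flat. Origin: centre of its underside.
Not all that is in view belongs to the job. What is meant by the dish is not brown, and is the smaller of those in its own colour.

How it is judged:
On the way, in this order (a step that is already met when the one before it is completed fails the run):
1. the buffer in the left cup is pressed (more than 3.5 N on that cup, its buffer included) (contact force between cup_left and anything else above 3.5 N), for 0.1 s.
2. the buffer in the middle cup is pressed (more than 3.5 N on that cup, its buffer included) (contact force between cup_middle and anything else above 3.5 N), for 0.1 s.
3. the buffer in the right cup is pressed (more than 3.5 N on that cup, its buffer included) (contact force between cup_right and anything else above 3.5 N), for 0.1 s.
4. the medium buffer stands in the dish (contact force between dish and anything else between 0.7 and 0.87 N and contact force between dish and the fingers below 0.01 N), for 0.2 s.
At the end, for the whole second after the job is handed in: The medium buffer, and nothing else, rests with its full weight (80 g: 0.70 to 0.87 N) in the orange dish; one cup is empty (under 0.03 N) and the other two each still carry their own buffer's weight alone (100 or 120 g: 0.85 to 1.35 N) (contact force between dish and anything else between 0.7 and 0.87 N and ((contact force between cup_left and anything else below 0.03 N and contact force between cup_middle and anything else between 0.85 and 1.35 N and contact force between cup_right and anything else between 0.85 and 1.35 N) or (contact force between cup_middle and anything else below 0.03 N and contact force between cup_left and anything else between 0.85 and 1.35 N and contact force between cup_right and anything else between 0.85 and 1.35 N) or (contact force between cup_right and anything else below 0.03 N and contact force between cup_left and anything else between 0.85 and 1.35 N and contact force between cup_middle and anything else between 0.85 and 1.35 N))); the robot touches nothing.
It fails at once if the rack, its cups and buffers are loaded with more than 15 N on top of the buffers’ own weight of 3 N (contact force between rack and anything else above 18 N).
It fails at once if the buffer is dropped or rammed into the dish (more than 25 N) (contact force between dish and anything else above 25 N).
It fails at once if a bystander is pushed more than 20 mm out of place (distance of any of cream_tube_a, timer, tint_bowl, carton_orange, tint_brush_black from where it was at the start of the episode above 0.02 m).
It also fails if it takes over 59 s, if anything falls off the work surface, if the arm or the gripper's body presses on something with over 40 N, if the wrist force passes 120 N, or if a joint passes its speed limit or range.

## Working session

There is one attempt and no reset: what is moved stays moved. The work goes in short steps, Python scripts to look and compute and a tool call to move; the robot and the scene stay as the last step left them, time stands still between calls to the robot, and variables do not carry over. Pictures are saved under pics/ and viewed, at most 10 in all, crops included, and the job is handed in when it is done.

Besides the shell and the picture viewer there is one more tool, called after "Emit:" as name(argument=value, ...) on one line, values as JSON. arm_command: Moves the arm, as the interface text tells. Its arguments: {"type":"object","properties":{"plan":{"type":"array"},"squeeze":{"type":"number"}},"required":["plan"]}

```bash
mkdir -p pics; cat > h.py <<'E'
import numpy as np, cv2
from station import ctrl, cams
def ray(info,uv):
    K=np.array([[info['fx'],0,info['cx']],[0,info['fy'],info['cy']],[0,0,1.]])
    p=cv2.undistortPoints(np.array(uv,float).reshape(-1,1,2),K,np.array(info['dist_coeffs'],float)).reshape(-1,2)
    T=np.array(info['world_to_cam']);R=T[:3,:3];t=T[:3,3]
    return -R.T@t, np.c_[p,np.ones(len(p))]@R
def onplane(info,uv,z):
    o,d=ray(info,uv); return o+d*((z-o[2])/d[:,2])[:,None]
def atdepth(info,uv,dep):
    o,d=ray(info,uv); return o+d*np.array(dep).reshape(-1,1)
E
python3 - <<'E'
from h import *
ims=[]
for n in ("top","scene"):
    i=cams.camera_info(n); im,d=cams.camera(n); np.savez(f"{n}.npz",im=im,d=d)
    T=np.array(i['world_to_cam']); print(n,-T[:3,:3].T@T[:3,3],i['fx'],T[2,:3])
    cv2.imwrite(f"pics/{n}.png",cv2.resize(im,(800,600)))
o=ctrl.get_obs();print(o)
E
```

```text
top [-0.3333174  -0.3619376   1.73974114] 492.0315512169171 [ 0.469022    0.20828264 -0.85827542]
scene [-0.39823278  0.75767534  0.75987653] 483.42486923089587 [ 0.70607451 -0.5244997  -0.47577185]
{'time_s': 0.1, 'qpos': array([-1.41357159e+00,  3.00423719e-01,  1.52149982e+00, -3.36850124e-05,
        1.32066446e+00, -6.66044776e-02]), 'joint_vel': array([-3.24567096e-04, -1.99579171e-03, -6.82308842e-04, -4.11185879e-05,
       -1.32976693e-03,  5.45120792e-04]), 'tau': array([ 8.63024543e-04, -5.32645833e+01, -3.53282940e+01,  7.09645939e-02,
        2.34782294e-02, -7.18992328e-05]), 'ee_pos': array([ 0.12203242, -0.53606622,  0.20494668]), 'eef_rot': array([-3.14059734e+00, -3.36894168e-05,  2.23837551e-01]), 'force': array([-0.25820208,  0.59486124,  0.2087982 ]), 'moment': array([ 0.00437839, -0.06388687, -0.06097992]), 'grip_force': 0.0, 'grip_width': 0.09411795763869009}
```

View pics/top.png

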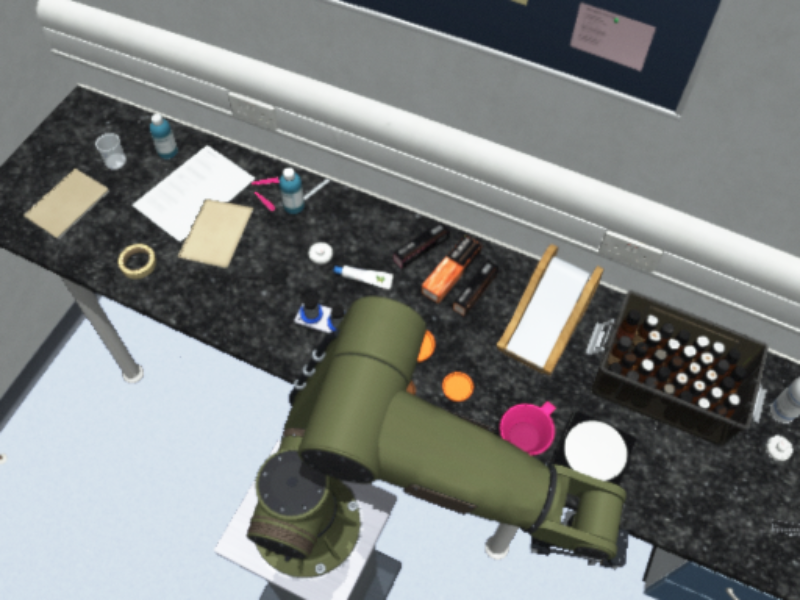

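View pics/scene.png

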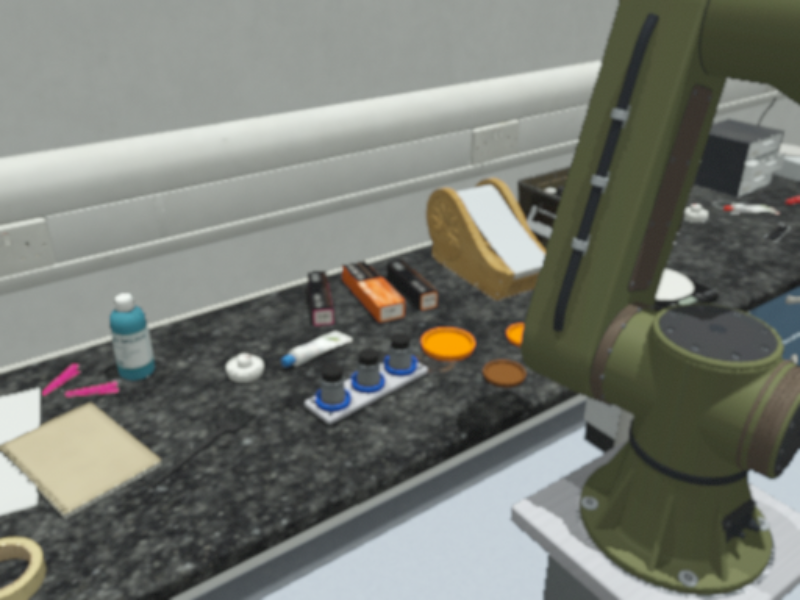

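The scene view shows the rack with blue cups at (333,395), (368,375) and (400,358). There are orange dishes at (448,343) and (520,333, half hidden), and a brown one at (505,372). The top view shows orange at (458,387) and (425,345, half hidden by the arm). I'll measure these next.

```bash
python3 - <<'E'
from h import *
for n in ("scene","top"):
    f=np.load(n+".npz");im,d=f['im'],f['d'];i=cams.camera_info(n)
    hsv=cv2.cvtColor(im,cv2.COLOR_BGR2HSV)
    for c,lo,hi in (("blue",(110,150,60),(125,255,255)),("orange",(8,200,180),(20,255,255)),("brown",(5,120,50),(14,255,170))):
        m=cv2.inRange(hsv,lo,hi)
        k,l,s,ce=cv2.connectedComponentsWithStats(m)
        for j in range(1,k):
            if s[j,4]<40: continue
            v,u=np.nonzero(l==j); dd=d[v,u]; ok=dd>0
            P=atdepth(i,np.c_[u,v][ok],dd[ok])
            Q=onplane(i,np.c_[u,v],0.011 if c!="blue" else .03)
            print(n,c,s[j],ce[j].round(1),"mean",P.mean(0).round(3),"lo",P.min(0).round(3),"hi",P.max(0).round(3),"planeext",Q.min(0).round(3)[:2],Q.max(0).round(3)[:2])
E
```

```text
scene orange [324 207  11  13  98] [329.6 212.9] mean [ 0.474 -0.158  0.013] lo [ 0.212 -0.192  0.002] hi [0.5   0.106 0.223] planeext [ 0.447 -0.194] [ 0.501 -0.137]
scene orange [270 210  34  19 502] [286.3 218.8] mean [ 0.526 -0.033  0.011] lo [ 0.474 -0.079  0.001] hi [0.587 0.019 0.02 ] planeext [ 0.476 -0.085] [0.579 0.017]
scene brown [219 171  26  36 255] [230.7 188.4] mean [0.771 0.002 0.017] lo [ 0.671 -0.021 -0.002] hi [0.877 0.024 0.044] planeext [ 0.661 -0.047] [0.908 0.03 ]
scene brown [233 177  26  20  48] [248.2 183.1] mean [ 0.762 -0.062  0.02 ] lo [ 0.662 -0.099 -0.001] hi [ 0.833 -0.02   0.04 ] planeext [ 0.685 -0.089] [ 0.835 -0.046]
scene brown [269 209  36  23 103] [286.5 220.7] mean [ 0.528 -0.035  0.003] lo [ 0.471 -0.099 -0.001] hi [0.596 0.019 0.011] planeext [ 0.464 -0.091] [0.585 0.026]
scene brown [309 230  28  18 141] [321.7 238.4] mean [ 0.392 -0.05   0.01 ] lo [ 0.353 -0.089  0.001] hi [ 0.427 -0.014  0.016] planeext [ 0.35 -0.09] [ 0.428 -0.009]
top blue [193 196  13  11  53] [198.8 202.3] mean [0.47  0.24  0.025] lo [0.449 0.216 0.01 ] hi [0.506 0.273 0.041] planeext [0.45  0.216] [0.503 0.271]
top brown [279 165  22  29  90] [289.7 178.5] mean [ 0.739 -0.043  0.019] lo [ 0.662 -0.06  -0.004] hi [ 0.811 -0.01   0.046] planeext [ 0.659 -0.058] [ 0.825 -0.004]
```

```bash
python3 - <<'E'
from h import *
for n in ("scene","top"):
    f=np.load(n+".npz");im,d=f['im'],f['d'];i=cams.camera_info(n)
    hsv=cv2.cvtColor(im,cv2.COLOR_BGR2HSV)
    for c,lo,hi in (("blue",(105,120,50),(128,255,255)),("orange",(8,180,140),(24,255,255))):
        m=cv2.inRange(hsv,lo,hi)
        k,l,s,ce=cv2.connectedComponentsWithStats(m)
        for j in range(1,k):
            if s[j,4]<25: continue
            v,u=np.nonzero(l==j); dd=d[v,u]
            Q=onplane(i,np.c_[u,v],0.011 if c!="blue" else .025)
            print(n,c,s[j],ce[j].round(1),hsv[v,u].mean(0).round(),"planeext",Q.min(0).round(3)[:2],Q.max(0).round(3)[:2],"mid",((Q.min(0)+Q.max(0))/2).round(3)[:2], "z",np.median(atdepth(i,np.c_[u,v],dd)[:,2]).round(4))
im=np.load("scene.npz")['im'];cv2.imwrite("pics/c1.png",cv2.resize(im[190:280,180:350],None,fx=4.5,fy=4.5,interpolation=cv2.INTER_CUBIC))
E
```

```text
scene blue [246 228  21  12 114] [256.  234.8] [110. 168. 145.] planeext [0.468 0.062] [0.534 0.127] mid [0.501 0.094] z 0.0274
scene blue [225 238  21  13 114] [234.1 245.8] [109. 168. 146.] planeext [0.459 0.146] [0.525 0.201] mid [0.492 0.173] z 0.0269
scene blue [202 249  22  14 123] [212.4 257.4] [109. 172. 149.] planeext [0.451 0.218] [0.516 0.276] mid [0.484 0.247] z 0.0258
scene orange [324 207  11  14 118] [329.6 213. ] [ 17. 233. 217.] planeext [ 0.443 -0.197] [ 0.503 -0.134] mid [ 0.473 -0.165] z 0.0091
scene orange [270 209  34  21 561] [286.4 219.1] [ 18. 244. 228.] planeext [ 0.472 -0.088] [0.58 0.02] mid [ 0.526 -0.034] z 0.0099
top blue [213 170   6   6  26] [215.4 172.3] [106. 158. 150.] planeext [0.616 0.235] [0.638 0.259] mid [0.627 0.247] z 0.0208
top blue [192 195  14  12  66] [198.5 201.9] [112. 176. 176.] planeext [0.45  0.217] [0.509 0.276] mid [0.48  0.247] z 0.0261
top orange [286 169  10  11  42] [291.  174.5] [  9. 186. 224.] planeext [ 0.734 -0.049] [ 0.791 -0.027] mid [ 0.763 -0.038] z 0.0353
top orange [267 212  11  19 123] [272.8 221.8] [ 14. 188. 234.] planeext [ 0.483 -0.081] [ 0.569 -0.043] mid [ 0.526 -0.062] z 0.0088
top orange [283 238  20  19 233] [292.6 247.5] [ 15. 186. 239.] planeext [ 0.421 -0.214] [ 0.499 -0.137] mid [ 0.46  -0.176] z 0.0067
```

View pics/c1.png

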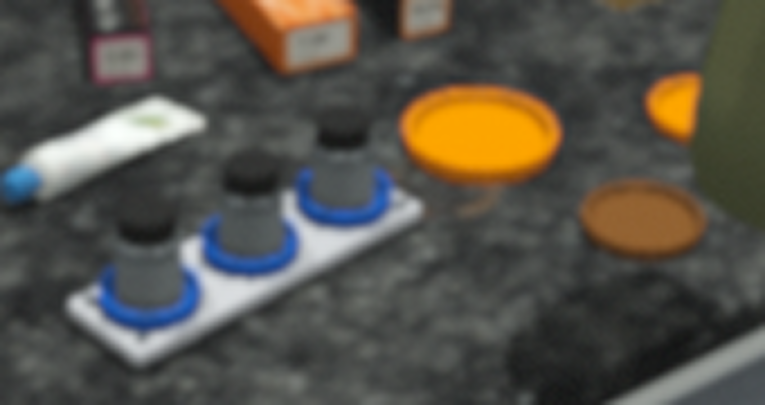

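Candidates for the dish, in scene pixels:
- Large orange at (448,343): about 106 mm across, so too big.
- Brown at (505,372): wrong colour.
- Small orange at (520,333), which is (458,387) in the top view: about 77 mm across, at (0.46,-0.176). This one is the dish.

Next I'll move over the dish for a close check.

Units first: shifts go in shares of 0.8 m and turns go in shares of 2 rad. So 386 mm / 800 = 0.4825, -308 mm / 800 = -0.385, -1.456 rad / 2 = -0.728.

Emit:
arm_command(plan=[[[0.4825,-0.385,-0.075,0,0,-0.728,-1],[0.4825,-0.385,-0.075,0,0,-0.728,-1],[0.4825,-0.385,-0.075,0,0,-0.728,-1],[0.4825,-0.385,-0.075,0,0,-0.728,-1],[0.4825,-0.385,-0.075,0,0,-0.728,-1],[0.4825,-0.385,-0.075,0,0,-0.728,-1],[0.4825,-0.385,-0.075,0,0,-0.728,-1],[0.4825,-0.385,-0.075,0,0,-0.728,-1],[0.4825,-0.385,-0.075,0,0,-0.728,-1],[0.4825,-0.385,-0.075,0,0,-0.728,-1],[0.4825,-0.385,-0.075,0,0,-0.728,-1],[0.4825,-0.385,-0.075,0,0,-0.728,-1]]])

```text
time_s: 1.3
ee_pos: [0.4302, -0.1497, 0.2651]
eef_rot: [-3.141, -0.0, 1.681]
force: [-0.7, 0.1, -0.5]
grip_width: 0.0946
grip_force: 0.0
```

```bash
python3 - <<'E'
from h import *
o=ctrl.get_obs();print(o['time_s'],o['ee_pos'],o['eef_rot'],o['qpos'])
i=cams.camera_info("wrist");im,d=cams.camera("wrist");np.savez("w1.npz",im=im,d=d,**i)
T=np.array(i['world_to_cam']);print(-T[:3,:3].T@T[:3,3],T[2,:3])
cv2.imwrite("pics/w1.png",im)
E
```

```text
1.3 [ 0.43021667 -0.14965234  0.26510191] [-3.14090436e+00 -2.24749877e-04  1.68124423e+00] [-4.15108868e-01  4.32617954e-02  1.68201026e+00 -1.52693753e-04
  1.41702876e+00 -5.25533409e-01]
[ 0.42299935 -0.08135302  0.44496706] [ 0.02567635 -0.23701032 -0.97116777]
```

View pics/w1.png

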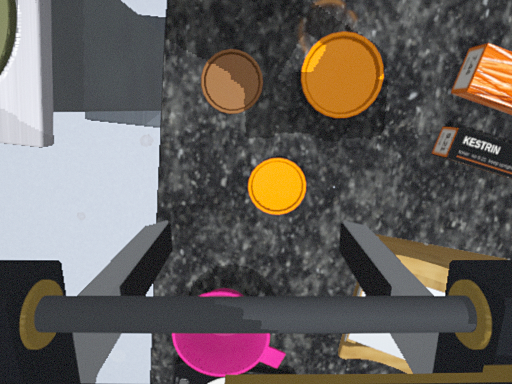

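The wrist view shows the small orange dish at (277,186), the large orange one at (342,75), the brown one at (232,82) and the bowl at (222,330). The choice of the small orange dish holds, so I'll go on to the rack.

Converted, 340 mm / 800 = 0.425, 78 mm / 800 = 0.0975.

Emit:
arm_command(plan=[[[0.425,0.0975,0,0,0,0,-1],[0.425,0.0975,0,0,0,0,-1],[0.425,0.0975,0,0,0,0,-1],[0.425,0.0975,0,0,0,0,-1],[0.425,0.0975,0,0,0,0,-1],[0.425,0.0975,0,0,0,0,-1],[0.425,0.0975,0,0,0,0,-1],[0.425,0.0975,0,0,0,0,-1],[0.425,0.0975,0,0,0,0,-1],[0.425,0.0975,0,0,0,0,-1]]])

```text
time_s: 2.35
ee_pos: [0.4708, 0.1944, 0.2654]
eef_rot: [-3.141, 0.0, 1.677]
force: [0.1, 0.2, -0.3]
grip_width: 0.0941
grip_force: 0.0
```

```bash
cat > meas.py <<'E'
from h import *
def ell(i,im,lo,hi,z,amin=400):
    m=cv2.morphologyEx(cv2.inRange(cv2.cvtColor(im,cv2.COLOR_BGR2HSV),lo,hi),cv2.MORPH_CLOSE,np.ones((3,3)))
    for c in cv2.findContours(m,cv2.RETR_EXTERNAL,cv2.CHAIN_APPROX_NONE)[0]:
        if cv2.contourArea(c)<amin: continue
        Q=onplane(i,c.reshape(-1,2),z)[:,:2]
        (x,y),r=cv2.minEnclosingCircle((Q*1e3).astype(np.float32))
        el=cv2.fitEllipse((Q*1e3).astype(np.float32))
        px=c.reshape(-1,2).mean(0)
        print(px.round(),"circ",round(x,1),round(y,1),"d",round(2*r,1),"ell",np.round(el[0],1),np.round(el[1],1))
E
python3 - <<'E'
from meas import *
f=np.load("w1.npz");ell(f,f['im'],(8,180,140),(24,255,255),.011)
o=ctrl.get_obs();print(o['time_s'],o['ee_pos'],o['eef_rot'])
i=cams.camera_info("wrist");im,d=cams.camera("wrist");np.savez("w2.npz",im=im,d=d,**i)
print("blue");ell(i,im,(105,120,50),(128,255,255),.025)
cv2.imwrite("pics/w2.png",im)
E
```

```text
[277. 186.] circ 461.3 -175.3 d 76.9 ell [ 461.4 -175.1] [74.8 75. ]
[488.  80.] circ 706.4 -15.1 d 96.7 ell [701.1 -13.5] [59.9 79.7]
[342.  74.] circ 522.9 -29.4 d 100.7 ell [522.9 -29.8] [98.7 99.1]
2.35 [0.47083238 0.19440658 0.26535618] [-3.14131892e+00  2.82609420e-04  1.67725524e+00]
blue
[268. 236.] circ 498.6 97.1 d 61.9 ell [499.   95.9] [53.6 59.9]
[267. 182.] circ 489.7 172.0 d 59.2 ell [490.  170.6] [53.5 57.3]
[268. 124.] circ 481.3 246.4 d 59.5 ell [481.1 246. ] [57.4 58. ]
```

View pics/w2.png

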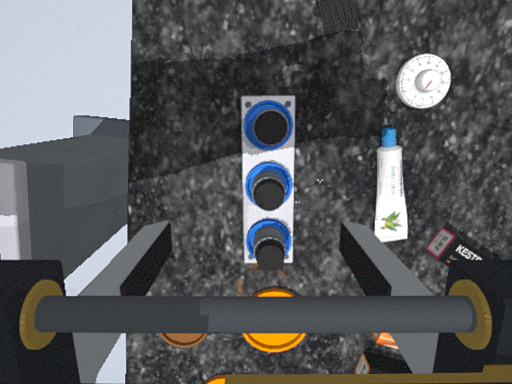

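The rack view shows the cups at pixels (268,124), (267,182) and (268,236). Their spacing comes out at 75 mm, as it should. Next I need the heights and the head centres from depth.

```bash
python3 - <<'E'
from meas import *
f=np.load("w2.npz");im,d=f['im'],f['d']
v,u=np.mgrid[:384,:512];ok=(d>0)
P=np.full((384,512,3),np.nan);P[ok]=atdepth(f,np.c_[u[ok],v[ok]],d[ok])
hsv=cv2.cvtColor(im,cv2.COLOR_BGR2HSV)
for n,c in (("L",(.4813,.2464)),("M",(.4898,.1715)),("R",(.4985,.0968))):
    r=np.hypot(P[...,0]-c[0],P[...,1]-c[1])
    z=P[...,2]; h=(r<.022)&(z>.055); q=P[h&(z>np.nanmedian(z[h])-.006)]
    print(n,"top z",np.median(q[:,2]).round(4),np.percentile(q[:,2],[5,95]).round(4),"mid",((np.percentile(q,1,0)+np.percentile(q,99,0))/2).round(4)[:2],np.ptp(q,0).round(3),len(q))
    b=(r<.031)&(hsv[...,0]>105)&(hsv[...,0]<128)&(hsv[...,1]>140); print("  blue z pct",np.nanpercentile(z[b],[50,75,90]).round(4))
bar=(hsv[...,1]<40)&(hsv[...,2]>170)&(v>95)&(v<262)&(u>240)&(u<297)
print("bar z",np.nanmedian(P[bar][:,2]),bar.sum())
ta=(v>100)&(v<250)&(u>180)&(u<225);print("table z",np.nanmedian(P[ta][:,2]))
E
```

```text
L top z 0.0808 [0.0794 0.0821] mid [0.4829 0.2451] [0.033 0.037 0.304] 801
  blue z pct [0.0268 0.0287 0.0295]
M top z 0.0807 [0.0792 0.0819] mid [0.4892 0.1711] [0.033 0.033 0.007] 701
  blue z pct [0.0238 0.0285 0.0293]
R top z 0.0807 [0.0789 0.082 ] mid [0.4986 0.0986] [0.033 0.033 0.008] 628
  blue z pct [0.0263 0.0285 0.0293]
bar z 0.016749108381823863 2500
table z 0.000619998533734567
```

Converted, 173 mm / 800 = 0.2163, 170 mm / 800 = 0.2125.

Emit:
arm_command(plan=[[[0.0625,0.0213,0.075,0,0,0,1],[0.0625,0.0213,0.1375,0,0,0,1],[0.0625,0.0213,0.175,0,0,0,1],[0.0625,0.0213,0.2,0,0,0,1],[0.0625,0.0213,0.2125,0,0,0,1],[0.0625,0.0213,0.2163,0,0,0,1],[0.0625,0.0213,0.2163,0,0,0,1],[0.0625,0.0213,0.2163,0,0,0,1],[0.0625,0.0213,0.2163,0,0,0,1],[0.0625,0.0213,0.2163,0,0,0,1]]], squeeze=10)

```text
time_s: 3.4
ee_pos: [0.4824, 0.2478, 0.0933]
eef_rot: [3.14, -0.0, 1.68]
force: [0.5, 0.3, -1.0]
grip_width: 0.0174
grip_force: 0.0
```

Converted, 10 mm / 800 = 0.0125, 9 mm / 800 = 0.0113.

Emit:
arm_command(plan=[[[-0.0025,0,0,0,0,0,1],[-0.0025,0,0.0025,0,0,0,1],[-0.0025,0,0.005,0,0,0,1],[-0.0025,0,0.0075,0,0,0,1],[-0.0025,0,0.01,0,0,0,1],[-0.0025,0,0.0113,0,0,0,1],[-0.0025,0,0.0125,0,0,0,1],[-0.0025,0,0.0125,0,0,0,1]]])

```text
time_s: 4.2
ee_pos: [0.4822, 0.2457, 0.0823]
eef_rot: [-3.141, 0.0, 1.68]
force: [0.6, -0.3, 0.1]
grip_width: 0.0003
grip_force: 0.0
```

Converted, 4 mm / 800 = 0.005, 3 mm / 800 = 0.0038.

Emit:
arm_command(plan=[[[0,0,0.0013,0,0,0,1],[0,0,0.0025,0,0,0,1],[0,0,0.0038,0,0,0,1],[0,0,0.005,0,0,0,1],[0,0,0.005,0,0,0,1],[0,0,0.005,0,0,0,1]]])

```text
time_s: 4.8
ee_pos: [0.4824, 0.2458, 0.0786]
eef_rot: [3.141, -0.0, 1.68]
force: [-1.4, -0.2, 3.8]
grip_width: 0.0007
grip_force: 1.9
```

Converted, 2 mm / 800 = 0.0025, 1 mm / 800 = 0.0013.

Emit:
arm_command(plan=[[[0,0,0.0013,0,0,0,1],[0,0,0.0025,0,0,0,1],[0,0,0.0025,0,0,0,1],[0,0,0.0025,0,0,0,1]]])

```text
time_s: 5.2
ee_pos: [0.4824, 0.2458, 0.0767]
eef_rot: [3.141, -0.0, 1.68]
force: [-1.7, -0.5, 6.1]
grip_width: 0.0001
grip_force: 3.5
```

Converted, 2 mm / 800 = 0.0025, 1 mm / 800 = 0.0013.

Emit:
arm_command(plan=[[[0,0,0.0013,0,0,0,1],[0,0,0.0025,0,0,0,1],[0,0,0.0025,0,0,0,1],[0,0,0.0025,0,0,0,1]]])

```text
time_s: 5.6
ee_pos: [0.4825, 0.2459, 0.075]
eef_rot: [3.141, -0.0, 1.68]
force: [-2.4, -0.9, 9.6]
grip_width: 0.0006
grip_force: 4.9
```

The left one is firm (slope about 1.7 N/mm). Next, the middle.

Converted, -75 mm / 800 = -0.0938, -60 mm / 800 = -0.075.

Emit:
arm_command(plan=[[[0,0,-0.0125,0,0,0,1],[0,0,-0.0313,0,0,0,1],[-0.0313,0,-0.0313,0,0,0,1],[-0.075,-0.0013,-0.0313,0,0,0,1],[-0.0938,-0.0013,-0.0313,0,0,0,1],[-0.0938,-0.0013,-0.0213,0,0,0,1],[-0.0938,-0.0013,-0.015,0,0,0,1],[-0.0938,-0.0013,-0.0125,0,0,0,1],[-0.0938,-0.0013,-0.01,0,0,0,1],[-0.0938,-0.0013,-0.01,0,0,0,1],[-0.0938,-0.0013,-0.01,0,0,0,1]]])

```text
time_s: 6.7
ee_pos: [0.4895, 0.1715, 0.0825]
eef_rot: [3.141, -0.0, 1.68]
force: [0.2, -0.1, 0.2]
grip_width: 0.0006
grip_force: 0.0
```

Converted, 4 mm / 800 = 0.005, 3 mm / 800 = 0.0038.

Emit:
arm_command(plan=[[[0,0,0.0013,0,0,0,1],[0,0,0.0025,0,0,0,1],[0,0,0.0038,0,0,0,1],[0,0,0.005,0,0,0,1],[0,0,0.005,0,0,0,1],[0,0,0.005,0,0,0,1]]])

```text
time_s: 7.3
ee_pos: [0.4895, 0.1711, 0.0785]
eef_rot: [3.141, -0.0, 1.68]
force: [0.3, 0.3, 2.3]
grip_width: 0.0006
grip_force: 0.8
```

Converted, 3 mm / 800 = 0.0038, 2 mm / 800 = 0.0025.

Emit:
arm_command(plan=[[[0,0,0.0013,0,0,0,1],[0,0,0.0025,0,0,0,1],[0,0,0.0038,0,0,0,1],[0,0,0.0038,0,0,0,1],[0,0,0.0038,0,0,0,1]]])

```text
time_s: 7.8
ee_pos: [0.4895, 0.1711, 0.0755]
eef_rot: [3.141, -0.0, 1.68]
force: [-0.7, -0.2, 3.1]
grip_width: 0.0006
grip_force: 1.5
```

Converted, 2.5 mm / 800 = 0.0031, 2 mm / 800 = 0.0025.

Emit:
arm_command(plan=[[[0,0,0.0013,0,0,0,1],[0,0,0.0025,0,0,0,1],[0,0,0.0031,0,0,0,1],[0,0,0.0031,0,0,0,1],[0,0,0.0031,0,0,0,1],[0,0,0.0031,0,0,0,1]]])

```text
time_s: 8.4
ee_pos: [0.4895, 0.1711, 0.073]
eef_rot: [3.141, -0.0, 1.68]
force: [0.8, 0.5, 4.1]
grip_width: 0.0008
grip_force: 2.0
```

The middle one is soft, so the right one should be medium. I'll press it to confirm.

Emit:
arm_command(plan=[[[0,0,-0.0125,0,0,0,1],[0,0,-0.0338,0,0,0,1],[-0.0313,0,-0.0338,0,0,0,1],[-0.075,0.0013,-0.0338,0,0,0,1],[-0.0925,0.0013,-0.0338,0,0,0,1],[-0.0925,0.0013,-0.0238,0,0,0,1],[-0.0925,0.0013,-0.0175,0,0,0,1],[-0.0925,0.0013,-0.015,0,0,0,1],[-0.0925,0.0013,-0.0125,0,0,0,1],[-0.0925,0.0013,-0.0125,0,0,0,1],[-0.0925,0.0013,-0.0125,0,0,0,1]]])

```text
time_s: 9.5
ee_pos: [0.4985, 0.098, 0.083]
eef_rot: [3.142, -0.0, 1.68]
force: [0.5, -0.5, -0.6]
grip_width: 0.0006
grip_force: 0.0
```

Converted, 4 mm / 800 = 0.005, 3 mm / 800 = 0.0038.

Emit:
arm_command(plan=[[[0,0,0.0013,0,0,0,1],[0,0,0.0025,0,0,0,1],[0,0,0.0038,0,0,0,1],[0,0,0.005,0,0,0,1],[0,0,0.005,0,0,0,1],[0,0,0.005,0,0,0,1]]])

```text
time_s: 10.1
ee_pos: [0.4986, 0.0976, 0.0791]
eef_rot: [3.141, -0.0, 1.68]
force: [-0.3, -0.0, 2.7]
grip_width: 0.0004
grip_force: 1.1
```

Converted, 4 mm / 800 = 0.005, 3 mm / 800 = 0.0038.

Emit:
arm_command(plan=[[[0,0,0.0013,0,0,0,1],[0,0,0.0025,0,0,0,1],[0,0,0.0038,0,0,0,1],[0,0,0.005,0,0,0,1],[0,0,0.005,0,0,0,1],[0,0,0.005,0,0,0,1]]])

```text
time_s: 10.7
ee_pos: [0.4986, 0.0976, 0.0751]
eef_rot: [3.141, 0.0, 1.68]
force: [-1.1, 0.8, 6.4]
grip_width: 0.0003
grip_force: 3.0
```

The right one is medium (6.4 N at about 5.5 mm). I'll lift, open, and take a quick look to check the buffer hasn't shifted.

Converted, -55 mm / 800 = -0.0688, -20 mm / 800 = -0.025.

Emit:
arm_command(plan=[[[0,0,-0.025,0,0,0,1],[0,0,-0.0688,0,0,0,-1],[0,0,-0.0688,0,0,0,-1],[0,0,-0.0688,0,0,0,-1],[0,0,-0.0688,0,0,0,-1],[0,0,-0.0688,0,0,0,-1],[0,0,-0.0688,0,0,0,-1],[0,0,-0.0688,0,0,0,-1],[0,0,-0.0688,0,0,0,-1],[0,0,-0.0688,0,0,0,-1],[0,0,-0.0688,0,0,0,-1],[0,0,-0.0688,0,0,0,-1]]])

```text
time_s: 11.9
ee_pos: [0.4985, 0.0976, 0.1299]
eef_rot: [-3.142, 0.0, 1.68]
force: [0.5, 1.0, -1.0]
grip_width: 0.085
grip_force: 0.0
```

```bash
python3 - <<'E'
from meas import *
o=ctrl.get_obs();print(o['time_s'],o['ee_pos'],o['grip_width'])
i=cams.camera_info("wrist");im,d=cams.camera("wrist")
v,u=np.nonzero(d>0);P=atdepth(i,np.c_[u,v],d[v,u])
for c in ((.4822,.2458),(.4895,.1711),(.4986,.0976)):
    q=P[(np.hypot(P[:,0]-c[0],P[:,1]-c[1])<.024)&(P[:,2]>.075)&(P[:,2]<.087)]
    if len(q): print(len(q),np.median(q[:,2]),((np.percentile(q,1,0)+np.percentile(q,99,0))/2).round(4)[:2],np.ptp(q,0).round(3))
E
```

```text
11.9 [0.49850356 0.09762451 0.12994871] 0.08498256652608534
132 0.07990167292316531 [0.4842 0.2302] [0.018 0.004 0.007]
2113 0.0807393599678026 [0.4891 0.1707] [0.034 0.033 0.006]
1717 0.08072207119277022 [0.4986 0.0986] [0.033 0.033 0.007]
```

Emit:
arm_command(plan=[[[0.0013,0,0.025,0,0,0,-1],[0.0013,0,0.05,0,0,0,-1],[0.0013,0,0.075,0,0,0,-1],[0.0013,0,0.0938,0,0,0,-1],[0.0013,0,0.1075,0,0,0,-1],[0.0013,0,0.115,0,0,0,-1],[0.0013,0,0.1175,0,0,0,-1],[0.0013,0,0.1175,0,0,0,-1]]])

```text
time_s: 12.75
ee_pos: [0.4986, 0.0987, 0.0362]
eef_rot: [3.141, -0.0, 1.68]
force: [0.0, 0.5, -1.0]
grip_width: 0.0941
grip_force: 0.0
```

Emit:
arm_command(plan=[[[0,0,0,0,0,0,1],[0,0,0,0,0,0,1],[0,0,0,0,0,0,1],[0,0,0,0,0,0,1],[0,0,0,0,0,0,1],[0,0,0,0,0,0,1],[0,0,0,0,0,0,1],[0,0,0,0,0,0,1],[0,0,0,0,0,0,1],[0,0,0,0,0,0,1],[0,0,0,0,0,0,1]]], squeeze=10)

```text
time_s: 13.85
ee_pos: [0.4984, 0.0986, 0.0359]
eef_rot: [-3.142, -0.0, 1.68]
force: [-0.5, 0.3, 0.1]
grip_width: 0.0396
grip_force: 10.0
```

Converted, -70 mm / 800 = -0.0875, -65 mm / 800 = -0.0813.

Emit:
arm_command(plan=[[[0,0,-0.0063,0,0,0,1],[0,0,-0.0188,0,0,0,1],[0,0,-0.0375,0,0,0,1],[0,0,-0.0625,0,0,0,1],[0,0,-0.0813,0,0,0,1],[0,0,-0.0875,0,0,0,1],[0,0,-0.0875,0,0,0,1]]])

```text
time_s: 14.55
ee_pos: [0.4987, 0.0987, 0.1068]
eef_rot: [3.14, -0.0, 1.68]
force: [0.2, -0.3, -2.1]
grip_width: 0.0398
grip_force: 10.0
```

Converted, -268 mm / 800 = -0.335, -260 mm / 800 = -0.325.

Emit:
arm_command(plan=[[[-0.0188,-0.005,0,0,0,0,1],[-0.0563,-0.0138,0,0,0,0,1],[-0.1,-0.025,0,0,0,0,1],[-0.1438,-0.0363,0,0,0,0,1],[-0.1875,-0.0463,0,0,0,0,1],[-0.2313,-0.0575,0,0,0,0,1],[-0.275,-0.0688,0,0,0,0,1],[-0.3063,-0.0763,0,0,0,0,1],[-0.325,-0.0813,0,0,0,0,1],[-0.335,-0.0838,0,0,0,0,1],[-0.335,-0.0838,0,0,0,0,1],[-0.335,-0.0838,0,0,0,0,1]]])

```text
time_s: 15.75
ee_pos: [0.4607, -0.1747, 0.1056]
eef_rot: [-3.141, -0.0, 1.68]
force: [0.8, -0.4, -0.9]
grip_width: 0.0399
grip_force: 10.0
```

```bash
python3 - <<'E'
from meas import *
print(ctrl.get_obs()['ee_pos'],ctrl.get_obs()['grip_width'])
i=cams.camera_info("wrist");im,d=cams.camera("wrist");cv2.imwrite("pics/w3.png",im)
E
```

```text
[ 0.46074383 -0.17471423  0.10562751] 0.03986410322625152
```

View pics/w3.png

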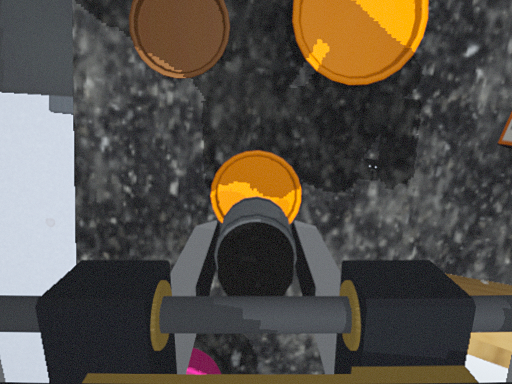

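The buffer is held at (255,255), right above the dish at (257,195). Lowering now.

Converted, 82 mm / 800 = 0.1025, 81 mm / 800 = 0.1013.

Emit:
arm_command(plan=[[[0,0,0.0188,0,0,0,1],[0,0,0.0438,0,0,0,1],[0,0,0.065,0,0,0,1],[0,0,0.0813,0,0,0,1],[0,0,0.0925,0,0,0,1],[0,0,0.0988,0,0,0,1],[0,0,0.1013,0,0,0,1],[0,0,0.1025,0,0,0,1],[0,0,0.1025,0,0,0,1],[0,0,0.1025,0,0,0,1]]])

```text
time_s: 16.8
ee_pos: [0.4612, -0.1752, 0.0243]
eef_rot: [3.141, 0.0, 1.68]
force: [-0.1, 0.1, -0.4]
grip_width: 0.0397
grip_force: 10.0
```

Converted, 2 mm / 800 = 0.0025, 1.5 mm / 800 = 0.0019.

Emit:
arm_command(plan=[[[0,0,0.0006,0,0,0,1],[0,0,0.0013,0,0,0,1],[0,0,0.0019,0,0,0,1],[0,0,0.0025,0,0,0,1],[0,0,0.0025,0,0,0,1],[0,0,0.0025,0,0,0,1]]])

```text
time_s: 17.4
ee_pos: [0.461, -0.1751, 0.0219]
eef_rot: [-3.142, -0.0, 1.68]
force: [-0.4, 0.1, -0.1]
grip_width: 0.0397
grip_force: 10.0
```

Converted, 1 mm / 800 = 0.0013, 0.5 mm / 800 = 0.0006.

Emit:
arm_command(plan=[[[0,0,0.0006,0,0,0,1],[0,0,0.0013,0,0,0,1],[0,0,0.0013,0,0,0,1],[0,0,0.0013,0,0,0,1]]])

```text
time_s: 17.8
ee_pos: [0.4609, -0.1751, 0.0209]
eef_rot: [-3.142, -0.0, 1.68]
force: [-0.3, -0.1, -0.8]
grip_width: 0.0398
grip_force: 10.0
```

Converted, 0.6 mm / 800 = 0.0008, 0.3 mm / 800 = 0.0004.

Emit:
arm_command(plan=[[[0,0,0.0004,0,0,0,1],[0,0,0.0008,0,0,0,1],[0,0,0.0008,0,0,0,1],[0,0,0.0008,0,0,0,1]]])

```text
time_s: 18.2
ee_pos: [0.461, -0.1751, 0.0208]
eef_rot: [3.141, 0.0, 1.68]
force: [-2.4, 1.0, 7.0]
grip_width: 0.0399
grip_force: 10.0
```

Contact is made. I'll ease off half a millimetre and open.

Converted, -0.5 mm / 800 = -0.0006.

Emit:
arm_command(plan=[[[0,0,-0.0006,0,0,0,1],[0,0,-0.0006,0,0,0,0.1],[0,0,-0.0006,0,0,0,-0.1],[0,0,-0.0006,0,0,0,-0.4],[0,0,-0.0006,0,0,0,-1],[0,0,-0.0006,0,0,0,-1],[0,0,-0.0006,0,0,0,-1],[0,0,-0.0006,0,0,0,-1],[0,0,-0.0006,0,0,0,-1],[0,0,-0.0006,0,0,0,-1],[0,0,-0.0006,0,0,0,-1],[0,0,-0.0006,0,0,0,-1]]])

```text
time_s: 19.4
ee_pos: [0.4609, -0.175, 0.0208]
eef_rot: [-3.142, -0.0, 1.68]
force: [0.1, -1.0, -0.1]
grip_width: 0.0936
grip_force: 0.0
```

Converted, -190 mm / 800 = -0.2375, -170 mm / 800 = -0.2125.

Emit:
arm_command(plan=[[[0,0,-0.0125,0,0,0,-1],[0,0,-0.0375,0,0,0,-1],[0,0,-0.075,0,0,0,-1],[0,0,-0.125,0,0,0,-1],[0,0,-0.175,0,0,0,-1],[0,0,-0.2125,0,0,0,-1],[0,0,-0.2375,0,0,0,-1],[0,0,-0.2375,0,0,0,-1],[0,0,-0.2375,0,0,0,-1],[0,0,-0.2375,0,0,0,-1]]])

```text
time_s: 20.4
ee_pos: [0.4605, -0.1749, 0.2097]
eef_rot: [-3.14, -0.001, 1.68]
force: [0.5, 0.6, -0.1]
grip_width: 0.0938
grip_force: 0.0
```

```bash
python3 - <<'E'
from meas import *
o=ctrl.get_obs();print(o['ee_pos'],o['grip_width'])
im,d=cams.camera("wrist");s,_=cams.camera("scene")
cv2.imwrite("pics/w4.png",np.vstack([cv2.resize(im[:,:],(400,300)),cv2.resize(s[180:290,160:350],(400,232))]))
E
```

```text
[ 0.46047929 -0.17486356  0.20970481] 0.09375725133693417
```

View pics/w4.png

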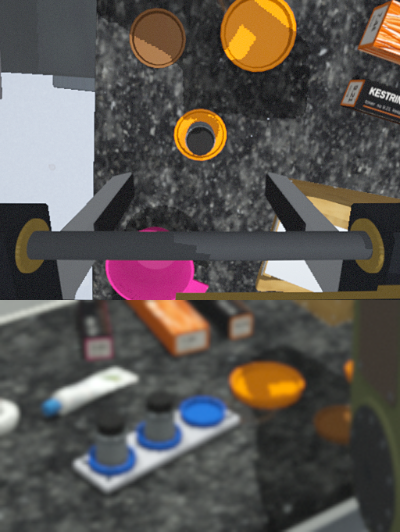

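The buffer stands upright in the small orange dish at (200,135). In the lower crop the right cup at (203,410) is empty, and the other two buffers are in place.

```bash
python3 -c "
from station import ctrl
print(ctrl.hand_in())"
```

```text
the job is handed in; nothing more can be done
None
```

I handed the job in at about 20 s: the left buffer felt firm, the middle soft and the right medium, and the medium one now stands in the small orange dish with the other two still in their cups; the hand-in gave no verdict.

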